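Clear the tape roll and hold the console's spring dial at the third click

TASK

The roll of tape parked on the console's spindle blocks the lever of the spring-return dial: slide it up off the spindle and lay it flat in the top tier of the aluminium tray. Then turn the dial's lever clockwise, seen from above, past the first and second clicks to the third, so that it points at the third mark and not farther, and hold it there: it springs back if let go, so finish while still holding it. Do not press the console's reset button, and leave the owl, tumbler, controller, cartridges and screwdriver where they are.

Things in the scene. Friction and masses are not known exactly. Their poses are not given: they have to be found in the camera images.
- console: black fixed console box, 180 (x) x 200 (y) x 60 mm high, origin under its centre, z up, its front faces -x (controller sockets); turned by up to 0.3 rad either way. On its flat top: the dial, the spindle and, in a front corner at (-60, -70) mm, the round reset button, 20 mm across, standing 22 mm above the top
- dial_axis (a point): point on the console's top face, 60 mm above the board, on the dial's vertical axis, at (-30, 50) mm in the console's frame; axes as the console's. The aluminium dial is a disc 56 mm across, 18 mm high, with a flat lever bar (12 mm wide, top 16 mm above the console) reaching 90 mm from the axis; at dial angle q the lever points at angle -q from the console's x axis about z
- dial_pin (a point): point on the upright round aluminium handle pin of the dial's lever, 14 mm in diameter; the pin stands 70 mm from the dial's axis, its top 50 mm above the console's top; this point is on the pin's axis, 34 mm above the console's top (16 mm below the pin's top)
- dial (a joint): dial angle in rad, 0 at rest, growing clockwise seen from above (lever goes from the console's +x to its -y). Soft clicks at 0.4, 0.8 and 1.2, each with a thin aluminium mark beyond the lever's tip; hard stop at 1.5. A spring always returns it to 0: 0.16 N m at rest, 0.4 at click three, clicks add or take 0.1: 3 to 7 N at the pin. The parked roll stops it before the second click
- spindle_top (a point): top of the fixed steel spindle on the console, 18 mm in diameter, 60 mm high above the console's top, with a 30 mm wide, 10 mm high shoulder at its foot, on which the roll rests; it stands 110 mm from the dial's axis, in the direction of dial angle 1.0
- roll_center (a point): centre of the loose roll of tape, a pale paper ring of 62 mm outer and 26 mm inner diameter, 28 mm high, about 70 g, z along its axis; at the start it lies flat around the spindle, its underside 10 mm above the console's top
- roll: the same roll of tape; origin at the centre of its underside
- tray_floor (a point): centre of the inner floor of the top tier of the fixed three-tier aluminium tray; axes as the tray's, z up. The floor is 108.5 mm above the board, inside 195 (x) x 155 (y) mm with walls rising 27.5 mm above the floor (rim 136 mm above the board) and thin corner posts no higher than the rim. The tray stands to the left or right of the console and is turned by up to 0.3 rad either way
- reset (a joint): travel of the console's reset button in m, 0 out, 0.006 fully pressed
- owl: white ceramic owl 118 mm high and 72 mm across; origin under its centre; leave alone
- tumbler: clear glass tumbler 72 mm across, 95 mm high; origin under its centre; leave alone
- controller: red plastic game controller 50 x 130 x 22 mm lying at the right; origin under its centre; leave alone
- cartridge_up: blue cartridge standing on edge between console and tray, 100 (x) x 20 (y) x 65 mm high; origin under its centre; leave alone
- cartridge_flat: blue cartridge lying flat at the left, 100 x 65 x 20 mm; origin under its centre; leave alone
- screwdriver: screwdriver lying at the right, along its x; leave alone
Not all that is in view belongs to the job. Of the things that look like the roll, the smallest one is meant.

How it is judged:
On the way, in this order (a step that is already met when the one before it is completed fails the run):
1. the roll is lifted clear of the spindle's top (z of roll_center in the frame of spindle_top above 0.014 m), for 0.1 s.
2. the roll lies flat and released in the top tier of the tray (x of roll_center in the frame of tray_floor between -0.085 and 0.085 m and y of roll_center in the frame of tray_floor between -0.065 and 0.065 m and z of roll_center in the frame of tray_floor between 0.009 and 0.02 m and angle between the z axis of roll_center and the z axis of tray_floor, either way round below 0.12 rad and contact force between the fingers and roll below 0.1 N and linear speed of roll below 0.03 m/s), for 0.2 s.
3. the dial is at its third click (value of joint dial between 1.08 and 1.32 rad), for 0.2 s.
At the end, for the whole second after the job is handed in: The robot's fingers hold the dial still at its third click (dial angle 1.08 to 1.32 rad, fingers pressing on it with over 1 N), while the roll lies flat on the floor of the tray's top tier, at rest and let go; nothing but the fingers holds the dial (all of step 2 and all of step 3 and velocity of joint dial between -0.1 and 0.1 rad/s and contact force between the fingers and dial above 1 N and contact force between roll and dial below 0.1 N); the arm keeps its last pose, push and grip.
It fails at once if the owl, tumbler, controller, screwdriver or a cartridge is shifted by more than 20 mm (distance of any of owl, tumbler, controller, cartridge_up, cartridge_flat, screwdriver from where it was at the start of the episode above 0.02 m).
It fails at once if the reset button is pressed more than half way (value of joint reset above 0.003 m).
It also fails if it takes over 56 s, if anything falls off the work surface, if the arm or the gripper's body presses on something with over 40 N, if the wrist force passes 120 N, or if a joint passes its speed limit or range.

ROBOT

A 6-joint arm with a two-finger parallel gripper is mounted at the origin on the work surface. World frame = base frame: x ahead of the robot, y to its left, z up, the work surface at z = 0. Lengths are in m, angles in rad, forces in N, time in s.
With the tool pointing down it reaches from about 0.35 to 0.775 m from the base axis. Payload 5.5 kg.
Tool frame: the origin (TCP) lies on the centre line of the jaws, within the pads' length; the fingertips stand 8 mm ahead of it and the grasp point (between the pads) lies 11 mm behind it; z points along the fingers, y is the direction in which the jaws open and shut (so a half turn about z gives the same grasp; the last joint's range is limited). The gripper opens to 85 mm and grips with 20 to 120 N. Pads are 22 mm wide; open, the fingers measure 114 mm over their backs; the gripper's body (76 mm by 85 mm) begins 54 mm behind the grasp point. The pads swing forward as they close: fully open they stand 13 mm farther back than shut.
Start: joints at [-1.269, 0.313, 0.046, 1.304, 0, 1.431], TCP at [0.246, -0.52, 0.239] pointing down, gripper open.
Joint ranges: [-2.76, 2.76], [-0.86, 1.69], [-1.03, 1.26], [-2.2, 2.34], [-1.47, 1.5], [-3.14, 3.14]. Speed limits (rad/s): [2.57, 2.57, 3.14, 3.14, 3.14, 3.14].

INTERFACE

Orientations are given as a unit quaternion [w, x, y, z].
In Python, from workcell import env gives the robot as it stands. The module is installed in compiled form; this text tells all that it offers.
- The arm moves only by the tool play_rows, never from a script. Its argument "steps" is a list of rows, each an object with "claw": the closure in counts, from 0 (fully open) to 255 (shut); "dp": the shift along the tool's x, y, z in m, a list of three; "angular": the turn, a rotation vector about the tool's x, y, z in degrees, a list of three. In form: [{"claw": claw, "dp": [dx, dy, dz], "angular": [wx, wy, wz]}, ...]. A call has exactly 8 rows; each row shifts and turns the commanded pose from where the row before left it, along the tool's axes as they then stand; what a row does not reach is not made up. A row lasts 1/12 s, in which the tool goes at most 41.7 mm and 7.16 degrees, less where a joint would pass 70% of its speed; a pose out of reach is approached as far as the arm can. A call is refused whole if a number of a shift passes 0.0417 or a number of a turn 7.16, either way. A call with a gripper value outside its range is refused whole. The fingers move at their own pace and stop on an object; "force" is the grip in N (left out, the last holds). Time passes only in rows, so rows that do not move let the fingers close, or fill a call up. It gives the time, the measured TCP pose, the force and the opening at its end, in the units of the state.
- env.get_state(): the state, without advancing time (a new reading comes with each control period).
- env.read_camera(name): name is "scene" or "side" or "wrist"; returns (picture, depth): 384x512x3 uint8, red, green, blue; 384x512 float32, m along the optical axis (not along the pixel's ray), 0 where there is no reading.
- env.calibration(name): a dict with "fx", "fy", "cx", "cy" (pixels), "world_from_camera" (4x4, takes a point from camera to world coordinates); the wrist camera has in their place "hand_eye" (4x4, takes a point from camera to tool coordinates, whose origin is the TCP and whose axes are the flange's). Camera axes: x right, y down, z forward; pixel columns grow to the right and rows downward; lengths in m; the calibration is good to about 2 mm. The wrist camera is an equidistant fisheye: a pixel r from the principal point sees the ray r / f radians off the axis. A picture is of the moment at which its call begins: read the wrist's pose just before it. calibration takes no time and is no camera call.
- env.hand_in(): hands the job in, once; it reports no verdict.
The state is a dict: "clock": time; "joint_pos": joint angles; "qvel": joint speeds; "tau": joint torques, N m; "tcp_pos": TCP position; "orientation": TCP orientation; "wrist_force": force on the tool from outside, world axes, zero at the start; "ft_torque": the same for the moment, N m; "finger_gap": finger opening in m.
Only numpy, scipy, OpenCV 4.12 (cv2) and the standard library are available. Lean on these libraries where they do the work, as an engineer would, in place of code of your own. Each camera call takes 0.05 s, during which the arm holds its last target. There are 200 camera calls.

## Working session

There is one attempt and no reset: what is moved stays moved. The work goes in short steps, Python scripts to look and compute and a tool call to move; the robot and the scene stay as the last step left them, time stands still between calls to the robot, and variables do not carry over. Pictures are saved under pics/ and viewed, about 8 in all and at most 12, crops included, and the job is handed in when it is done.

Besides the shell and the picture viewer there is one more tool, called after "Call:" as name([rows], argument=value, ...), one row to a line, values as JSON. play_rows: Moves the arm, as the interface text tells. Its arguments: {"type":"object","properties":{"steps":{"type":"array","items":{"type":"object","properties":{"claw":{"type":"number"},"dp":{"type":"array","items":{"type":"number"}},"angular":{"type":"array","items":{"type":"number"}}}}},"force":{"type":"number"}},"required":["steps"]}

```bash
mkdir -p pics
cat > h.py <<'E'
import numpy as np, cv2
from workcell import env
def grab(name):
    im,d=env.read_camera(name); np.savez(f'{name}.npz',im=im,d=d); return im,d
def cloud(name,d):
    c=env.calibration(name); v,u=np.indices(d.shape)
    P=np.stack([(u-c['cx'])/c['fx']*d,(v-c['cy'])/c['fy']*d,d],-1)
    T=np.array(c['world_from_camera']); W=P@T[:3,:3].T+T[:3,3]; W[d<=0]=np.nan; return W
E
python3 - <<'E'
from h import *
s=env.get_state(); print(s)
a,d=grab('scene'); b,d2=grab('side')
for n,i in(('scene',a),('side',b)): cv2.imwrite(f'pics/{n}0.png',cv2.resize(i[...,::-1],(800,600)))
for n in('scene','side'): print(env.calibration(n))
print((d>0).mean(),(d2>0).mean())
E
```

```text
{'clock': 0.0, 'joint_pos': array([-1.26861223e+00,  3.13998315e-01,  4.49331941e-02,  1.30354753e+00,
       -1.67044137e-05,  1.43118395e+00]), 'qvel': array([-0.0007276 ,  0.00128742, -0.00153188,  0.00069296, -0.00239788,
       -0.00031919]), 'tau': array([-5.12521237e-04, -4.80632579e+01,  2.98530847e+01,  1.93066034e-02,
       -2.83679237e-04, -2.79602475e-06]), 'tcp_pos': array([ 0.24568045, -0.5193216 ,  0.23839129]), 'orientation': array([-9.04487507e-04,  9.75700629e-01,  2.19106040e-01, -8.20642790e-05]), 'wrist_force': array([ 0.36307546, -0.29954482, -0.52788085]), 'ft_torque': array([ 0.00241231,  0.00932092, -0.00970854]), 'finger_gap': 0.0854466252302967}
{'fx': 391.6986326083509, 'fy': 391.6986326083509, 'cx': 247.32273366449743, 'cy': 191.04739417205707, 'world_from_camera': array([[ 0.76076168,  0.33942648, -0.55320098,  1.19609472],
       [ 0.64899392, -0.40698662,  0.64278206, -0.72510147],
       [-0.00696815, -0.84802804, -0.52990555,  0.70493234],
       [ 0.        ,  0.        ,  0.        ,  1.        ]])}
{'fx': 486.2195367523034, 'fy': 486.2195367523034, 'cx': 259.8455049713465, 'cy': 195.77065474064742, 'world_from_camera': array([[-0.93742418, -0.21698089,  0.27231452,  0.20326044],
       [-0.34795751,  0.5552418 , -0.75540196,  0.98513449],
       [ 0.01270738, -0.80288594, -0.59599722,  0.86779474],
       [ 0.        ,  0.        ,  0.        ,  1.        ]])}
0.9932963053385416 0.9962615966796875
```

View pics/scene0.png

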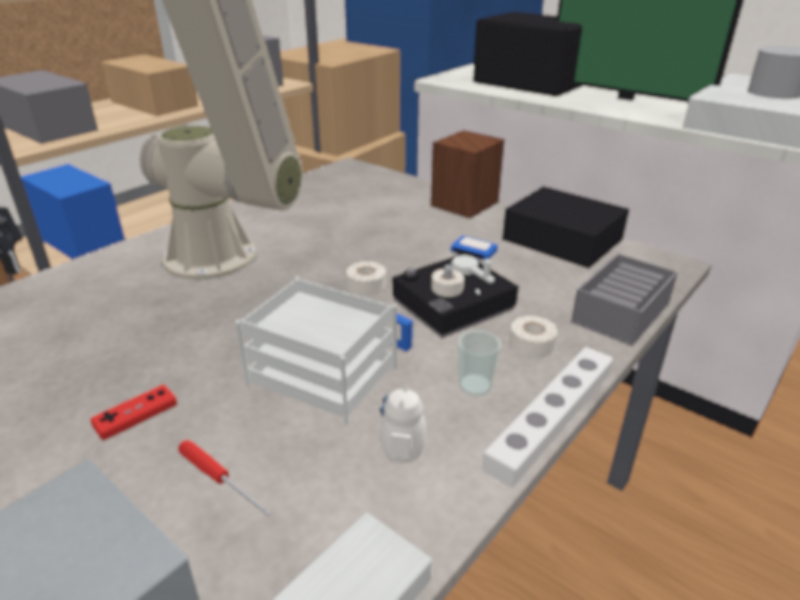

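View pics/side0.png

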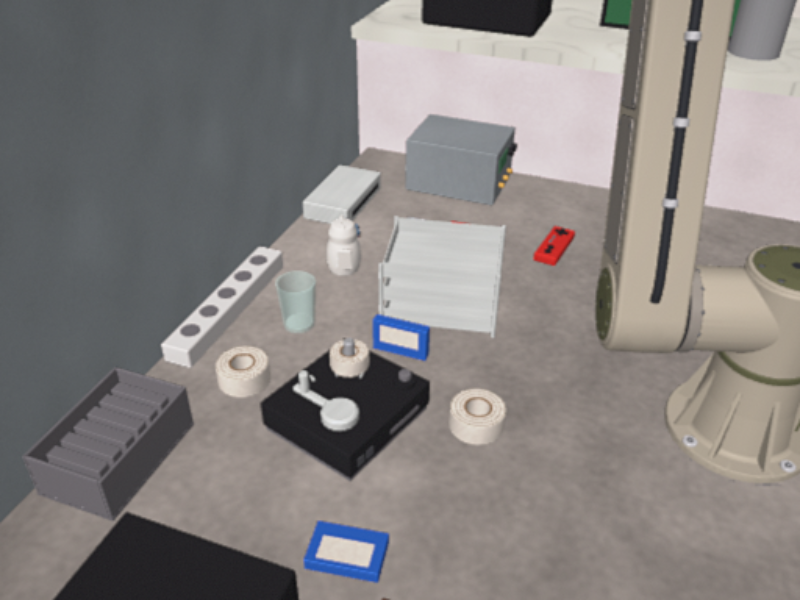

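The scene view shows the tray at (320,340) and the console at (455,290). The side view shows the dial at (340,412), pin at (303,380), roll on the spindle at (349,357), reset button at (404,375) and tray floor at (443,290). Next I'll measure from depth.

```bash
cat > m.py <<'E'
from h import *
W={};I={}
for n in('scene','side'):
    z=np.load(n+'.npz'); W[n]=cloud(n,z['d']); I[n]=z['im']
def px(n,u,v): return W[n][int(v*.64),int(u*.64)].round(4)
def sel(n,zr,box,f=None):
    w=W[n]; m=(w[...,2]>zr[0])&(w[...,2]<zr[1])&(w[...,0]>box[0])&(w[...,0]<box[1])&(w[...,1]>box[2])&(w[...,1]<box[3])
    if f is not None: m&=f(I[n].astype(int))
    return w[m]
for n,pts in(('side',[('dial',340,408),('pin',304,374),('roll',337,352),('spin',348,342),('reset',405,371),('tray',443,290)]),('scene',[('roll',448,276),('spin',447,266),('tray',320,325),('dial',467,262)])):
    for k,u,v in pts: print(n,k,px(n,u,v))
E
python3 m.py
python3 - <<'E'
from m import *
for n in W:
    c=px('side',340,408)[:2]; 
    p=sel(n,(.05,.068),(c[0]-.2,c[0]+.25,c[1]-.3,c[1]+.2),lambda i:i.max(-1)<70)
    r=cv2.minAreaRect(p[:,:2].astype(np.float32)); print(n,'console',len(p),np.median(p[:,2]),r)
    t=px('side',443,290)
    p=sel(n,(.12,.145),(t[0]-.2,t[0]+.2,t[1]-.2,t[1]+.2)); print('rim',len(p),np.percentile(p[:,2],[5,50,95]),cv2.minAreaRect(p[:,:2].astype(np.float32)))
    p=sel(n,(.1,.118),(t[0]-.13,t[0]+.13,t[1]-.13,t[1]+.13)); print('floor',len(p),np.median(p,0),cv2.minAreaRect(p[:,:2].astype(np.float32)))
E
```

```text
side dial [0.5679 0.2574 0.079 ]
side pin [0.6336 0.2389 0.11  ]
side roll [0.6146 0.1642 0.0998]
side spin [0.5983 0.1571 0.1214]
side reset [0.5069 0.1441 0.0786]
side tray [ 0.5292 -0.1145  0.0579]
scene roll [0.6073 0.141  0.1079]
scene spin [0.5969 0.1547 0.1194]
scene tray [ 0.5392 -0.1412  0.1079]
scene dial [0.5736 0.2587 0.0784]
side dial [0.5679 0.2574 0.079 ]
side pin [0.6336 0.2389 0.11  ]
side roll [0.6146 0.1642 0.0998]
side spin [0.5983 0.1571 0.1214]
side reset [0.5069 0.1441 0.0786]
side tray [ 0.5292 -0.1145  0.0579]
scene roll [0.6073 0.141  0.1079]
scene spin [0.5969 0.1547 0.1194]
scene tray [ 0.5392 -0.1412  0.1079]
scene dial [0.5736 0.2587 0.0784]
scene console 965 0.058913825341270876 ((0.5872515439987183, 0.19753924012184143), (0.19901804625988007, 0.18066972494125366), 73.1882553100586)
rim 1093 [0.12089655 0.12925463 0.13610223] ((0.5437158942222595, -0.14758339524269104), (0.21429596841335297, 0.17454476654529572), 10.77446460723877)
floor 2295 [ 0.53767347 -0.1386518   0.108299  ] ((0.543272852897644, -0.14325475692749023), (0.20689378678798676, 0.17243339121341705), 9.923782348632812)
side console 3342 0.059790152888876735 ((0.6565494537353516, 0.2581242322921753), (0.442565381526947, 0.22869287431240082), 26.01667022705078)
rim 877 [0.12109943 0.12952201 0.13714335] ((0.5405821800231934, -0.14510321617126465), (0.21187752485275269, 0.17909809947013855), 11.771848678588867)
floor 1861 [ 0.54311749 -0.15960523  0.10931432] ((0.5393040776252747, -0.1439022421836853), (0.2126176804304123, 0.17337621748447418), 11.399497985839844)
```

```bash
cat >> m.py <<'E'
from scipy.optimize import least_squares
E
python3 - <<'E' | tail -20
from m import *
yaw=-.293; R=np.array([[np.cos(yaw),-np.sin(yaw)],[np.sin(yaw),np.cos(yaw)]])
C=np.array([.5873,.1975])
for k,p in dict(dial=(-.03,.05),spin=(.0294,-.0426),pin=(.04,.05),reset=(-.06,-.07)).items(): print(k,C+R@p)
for n in W:
    # roll side/top: points above console, around spindle, z .072-.102, radius fit
    def fit(zr,c,rad,r):
        p=sel(n,zr,(c[0]-rad,c[0]+rad,c[1]-rad,c[1]+rad)); 
        f=lambda q:np.hypot(p[:,0]-q[0],p[:,1]-q[1])-r
        s=least_squares(f,c,loss='soft_l1',f_scale=.002); return len(p),s.x.round(4),np.abs(s.fun).mean().round(4)
    print(n,'rollside',fit((.072,.094),(.603,.150),.045,.031))
    print(n,'spinside',fit((.101,.116),(.603,.150),.03,.009))
    print(n,'pinside',fit((.082,.106),(.640,.234),.025,.007))
    p=sel(n,(.117,.125),(.57,.63,.12,.18)); print('spintop',len(p),p.mean(0).round(4))
    p=sel(n,(.096,.1005),(.56,.645,.11,.19)); print('rolltop',len(p),cv2.minEnclosingCircle(p[:,:2].astype(np.float32)))
E
```

```text
side reset [0.5069 0.1441 0.0786]
side tray [ 0.5292 -0.1145  0.0579]
scene roll [0.6073 0.141  0.1079]
scene spin [0.5969 0.1547 0.1194]
scene tray [ 0.5392 -0.1412  0.1079]
scene dial [0.5736 0.2587 0.0784]
dial [0.57301983 0.25403386]
spin [0.60314305 0.14822406]
pin [0.64003655 0.23381606]
reset [0.5096393  0.14781282]
scene rollside (123, array([0.6009, 0.1526]), np.float64(0.0021))
scene spinside (28, array([0.6014, 0.1524]), np.float64(0.0019))
scene pinside (25, array([0.6386, 0.2376]), np.float64(0.0016))
spintop 11 [0.6025 0.1508 0.1186]
rolltop 103 ((0.603383481502533, 0.14840242266654968), 0.03226661682128906)
side rollside (177, array([0.5999, 0.1509]), np.float64(0.0019))
side spinside (39, array([0.599 , 0.1509]), np.float64(0.0021))
side pinside (42, array([0.6367, 0.2376]), np.float64(0.0009))
spintop 26 [0.5982 0.1538 0.1191]
rolltop 230 ((0.5989022850990295, 0.15282858908176422), 0.031987350434064865)
```

Call:
play_rows([
  {"claw": 0,"dp": [0,0,-0.02],"angular": [0,0,-7]},
  {"claw": 0,"dp": [0.0417,0,0],"angular": [0,0,-7]},
  {"claw": 0,"dp": [0.0417,0.0,0],"angular": [0,0,-7]},
  {"claw": 0,"dp": [0.0417,0.0,0],"angular": [0,0,-7]},
  {"claw": 0,"dp": [0.0417,0.0,0],"angular": [0,0,-7]},
  {"claw": 0,"dp": [0.0417,0,0],"angular": [0,0,-7]},
  {"claw": 0,"dp": [0.0417,0,0],"angular": [0,0,-7]},
  {"claw": 0,"dp": [0.0417,0,0],"angular": [0,0,-7]},
])

```text
clock: 0.77
tcp_pos: [0.416, -0.2911, 0.2586]
orientation: [-0.0, 0.757, 0.654, 0.0]
wrist_force: [1.1, 0.3, 0.2]
finger_gap: 0.0852
```

Call:
play_rows([
  {"claw": 0,"dp": [0.038,0.01,0],"angular": [0,0,0]},
  {"claw": 0,"dp": [0.038,0.01,0],"angular": [0,0,0]},
  {"claw": 0,"dp": [0.038,0.01,0],"angular": [0,0,0]},
  {"claw": 0,"dp": [0.038,0.01,0],"angular": [0,0,0]},
  {"claw": 0,"dp": [0.038,0.01,0],"angular": [0,0,0]},
  {"claw": 0,"dp": [0.038,0.01,0],"angular": [0,0,0]},
  {"claw": 0,"dp": [0.038,0.01,0],"angular": [0,0,0]},
  {"claw": 0,"dp": [0.038,0.01,0],"angular": [0,0,0]},
])

```text
clock: 1.43
tcp_pos: [0.5401, -0.0024, 0.259]
orientation: [-0.0, 0.759, 0.652, -0.0]
wrist_force: [0.1, -0.2, 0.1]
finger_gap: 0.0855
```

Call:
play_rows([
  {"claw": 0,"dp": [0.038,0.01,0],"angular": [0,0,0]},
  {"claw": 0,"dp": [0.038,0.01,0],"angular": [0,0,0]},
  {"claw": 0,"dp": [0.038,0.01,0],"angular": [0,0,0]},
  {"claw": 0,"dp": [0.038,0.008,0],"angular": [0,0,0]},
  {"claw": 0,"dp": [0,0,0.02],"angular": [0,0,0]},
  {"claw": 0,"dp": [0,0,0.02],"angular": [0,0,0]},
  {"claw": 0,"dp": [0,0,0],"angular": [0,0,0]},
  {"claw": 0,"dp": [0,0,0],"angular": [0,0,0]},
])

```text
clock: 2.1
tcp_pos: [0.5992, 0.1401, 0.2177]
orientation: [-0.001, 0.759, 0.652, -0.002]
wrist_force: [0.3, -0.7, 0.6]
finger_gap: 0.0852
```

```bash
cat >> h.py <<'E'
from scipy.spatial.transform import Rotation as Ro
def wpose():
    s=env.get_state(); T=np.eye(4); T[:3,:3]=Ro.from_quat(s['orientation'],scalar_first=True).as_matrix(); T[:3,3]=s['tcp_pos']; return T
def wcloud(T,d):
    c=env.calibration('wrist'); v,u=np.indices(d.shape); x=(u-c['cx'])/c['fx']; y=(v-c['cy'])/c['fy']; r=np.hypot(x,y)+1e-9
    k=np.tan(r)/r; P=np.stack([x*k*d,y*k*d,d],-1); H=T@np.array(c['hand_eye'])
    W=P@H[:3,:3].T+H[:3,3]; W[(d<=0)|(r>1.4)]=np.nan; return W
E
python3 - <<'E'
from h import *
T=wpose(); im,d=grab('wrist'); np.save('wT.npy',T); print(T.round(4)); print(env.get_state()['joint_pos'].round(3)); print(env.calibration('wrist'))
W=wcloud(T,d)
cv2.imwrite('pics/w1.png',cv2.resize(im[...,::-1],(800,600)))
def sel(zr,c,rad): 
    m=(W[...,2]>zr[0])&(W[...,2]<zr[1])&(np.abs(W[...,0]-c[0])<rad)&(np.abs(W[...,1]-c[1])<rad); return W[m]
for n,zr,c,rad in(('roll',(.093,.104),(.601,.151),.045),('spin',(.114,.126),(.601,.151),.02),('pin',(.105,.116),(.638,.2365),.02),('dial',(.0765,.083),(.572,.255),.037)):
    p=sel(zr,c,rad)
    if len(p)>3: print(n,len(p),p.mean(0).round(4),cv2.minEnclosingCircle(p[:,:2].astype(np.float32)))
E
```

```text
[[ 1.507e-01  9.886e-01 -4.100e-03  5.992e-01]
 [ 9.886e-01 -1.507e-01 -6.000e-04  1.401e-01]
 [-1.200e-03 -4.000e-03 -1.000e+00  2.177e-01]
 [ 0.000e+00  0.000e+00  0.000e+00  1.000e+00]]
[ 0.099  0.401  0.124  1.295 -0.     1.822]
{'fx': 297.3186396354542, 'fy': 297.3186396354542, 'cx': 254.75415800854648, 'cy': 191.9820435894349, 'hand_eye': array([[ 7.07291498e-05, -9.65956466e-01, -2.58704661e-01,
         6.67313177e-02],
       [ 9.99999994e-01,  8.87475917e-05, -5.79701986e-05,
        -7.97974217e-04],
       [ 7.89561037e-05, -2.58704656e-01,  9.65956466e-01,
        -1.35710296e-01],
       [ 0.00000000e+00,  0.00000000e+00,  0.00000000e+00,
         1.00000000e+00]])}
roll 3118 [0.5994 0.1557 0.099 ] ((0.5991952419281006, 0.15424935519695282), 0.031022842973470688)
spin 356 [0.5992 0.1551 0.1197] ((0.5990892052650452, 0.15419507026672363), 0.008830747567117214)
pin 222 [0.6353 0.2394 0.1105] ((0.635250449180603, 0.2391768991947174), 0.006701776757836342)
dial 2491 [0.5711 0.2586 0.0788] ((0.5759857892990112, 0.256303071975708), 0.03511330857872963)
```

Call:
play_rows([
  {"claw": 0,"dp": [0.0128,-0.0017,0.01],"angular": [0,0,0]},
  {"claw": 0,"dp": [0,0,0.03],"angular": [0,0,0]},
  {"claw": 0,"dp": [0,0,0.03],"angular": [0,0,0]},
  {"claw": 0,"dp": [0,0,0.03],"angular": [0,0,0]},
  {"claw": 0,"dp": [0,0,0.025],"angular": [0,0,0]},
  {"claw": 0,"dp": [0,0,0.017],"angular": [0,0,0]},
  {"claw": 0,"dp": [0,0,0],"angular": [0,0,0]},
  {"claw": 0,"dp": [0,0,0],"angular": [0,0,0]},
], force=30)

```text
clock: 2.82
tcp_pos: [0.6005, 0.153, 0.0773]
orientation: [-0.0, 0.759, 0.651, -0.0]
wrist_force: [0.3, -0.7, 0.2]
finger_gap: 0.0853
```

Call:
play_rows([
  {"claw": 120,"dp": [0,0,0],"angular": [0,0,0]},
  {"claw": 120,"dp": [0,0,0],"angular": [0,0,0]},
  {"claw": 120,"dp": [0,0,0],"angular": [0,0,0]},
  {"claw": 120,"dp": [0,0,0],"angular": [0,0,0]},
  {"claw": 120,"dp": [0,0,0],"angular": [0,0,0]},
  {"claw": 120,"dp": [0,0,0],"angular": [0,0,0]},
  {"claw": 120,"dp": [0,0,0],"angular": [0,0,0]},
  {"claw": 120,"dp": [0,0,0],"angular": [0,0,0]},
], force=30)

```text
clock: 3.48
tcp_pos: [0.6023, 0.1532, 0.0799]
orientation: [0.001, 0.759, 0.651, 0.002]
wrist_force: [-0.5, 1.0, 7.1]
finger_gap: 0.062
```

Call:
play_rows([
  {"claw": 120,"dp": [0,0,-0.008],"angular": [0,0,0]},
  {"claw": 120,"dp": [0,0,-0.012],"angular": [0,0,0]},
  {"claw": 120,"dp": [0,0,-0.015],"angular": [0,0,0]},
  {"claw": 120,"dp": [0,0,-0.02],"angular": [0,0,0]},
  {"claw": 120,"dp": [0,0,-0.025],"angular": [0,0,0]},
  {"claw": 120,"dp": [0,0,-0.025],"angular": [0,0,0]},
  {"claw": 120,"dp": [0,0,-0.025],"angular": [0,0,0]},
  {"claw": 120,"dp": [0,0,0],"angular": [0,0,0]},
])

```text
clock: 4.15
tcp_pos: [0.6034, 0.1534, 0.2141]
orientation: [0.003, 0.759, 0.652, 0.004]
wrist_force: [0.4, 0.8, -0.4]
finger_gap: 0.0617
```

Run:
```python
from h import *
T=wpose(); s=env.get_state(); print(T.round(4),s['finger_gap'],s['wrist_force'])
im,d=grab('side'); cv2.imwrite('pics/s1.png',cv2.resize(im[100:330,120:427,::-1],(800,600)))
```

```text
[[ 0.151   0.9885  0.0098  0.6034]
 [ 0.9885 -0.151   0.0011  0.1534]
 [ 0.0026  0.0095 -1.      0.2141]
 [ 0.      0.      0.      1.    ]] 0.06168583049600279 [ 0.36735408  0.80350393 -0.44384307]
```

View pics/s1.png

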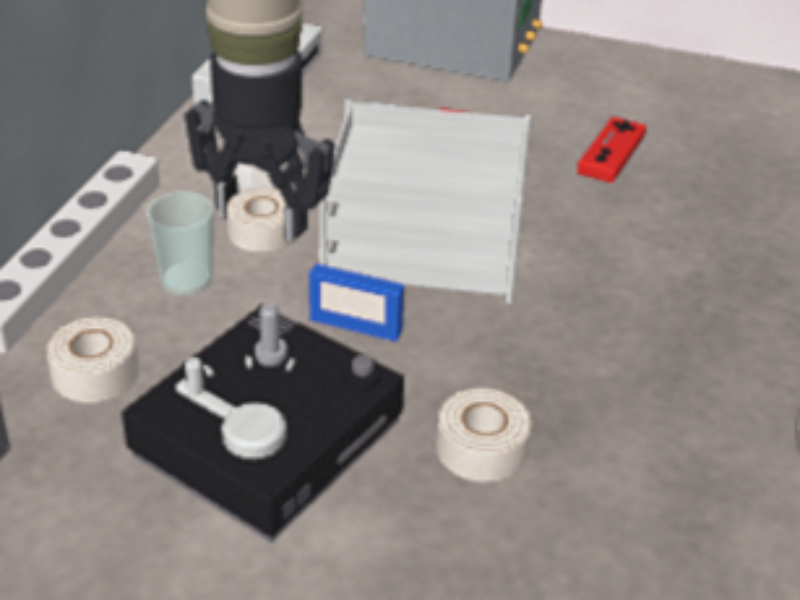

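The roll (258,215) hangs level in the gripper, clear of the spindle (270,330). The tray is at (425,200). Moving to the tray.

Call:
play_rows([
  {"claw": 120,"dp": [-0.038,-0.002,0],"angular": [0,0,0]},
  {"claw": 120,"dp": [-0.038,-0.002,0],"angular": [0,0,0]},
  {"claw": 120,"dp": [-0.038,-0.002,0],"angular": [0,0,0]},
  {"claw": 120,"dp": [-0.038,-0.002,0],"angular": [0,0,0]},
  {"claw": 120,"dp": [-0.038,-0.002,0],"angular": [0,0,0]},
  {"claw": 120,"dp": [-0.038,-0.002,0],"angular": [0,0,0]},
  {"claw": 120,"dp": [-0.038,-0.002,0],"angular": [0,0,0]},
  {"claw": 120,"dp": [-0.038,-0.002,0],"angular": [0,0,0]},
])

```text
clock: 4.87
tcp_pos: [0.5378, -0.1465, 0.2067]
orientation: [-0.0, 0.759, 0.652, -0.0]
wrist_force: [0.2, 0.6, -1.6]
finger_gap: 0.0616
```

Call:
play_rows([
  {"claw": 120,"dp": [0,0,0],"angular": [0,0,0]},
  {"claw": 120,"dp": [0,0,0.02],"angular": [0,0,0]},
  {"claw": 120,"dp": [0,0,0.02],"angular": [0,0,0]},
  {"claw": 120,"dp": [0,0,0.02],"angular": [0,0,0]},
  {"claw": 120,"dp": [0,0,0.015],"angular": [0,0,0]},
  {"claw": 120,"dp": [0,0,0.008],"angular": [0,0,0]},
  {"claw": 120,"dp": [0,0,0],"angular": [0,0,0]},
  {"claw": 120,"dp": [0,0,0],"angular": [0,0,0]},
])

```text
clock: 5.53
tcp_pos: [0.5387, -0.1447, 0.1241]
orientation: [-0.0, 0.759, 0.652, -0.0]
wrist_force: [-0.3, 0.3, -0.4]
finger_gap: 0.0616
```

Run:
```python
from h import *
T=wpose(); s=env.get_state(); print(T.round(4),s['finger_gap'],s['wrist_force'])
im,d=grab('side'); im2,d2=grab('scene')
a=cv2.resize(im[100:250,200:400,::-1],(400,300)); b=cv2.resize(im2[150:300,120:320,::-1],(400,300)); cv2.imwrite('pics/s2.png',cv2.resize(np.hstack([a,b]),(800,300)))
W=cloud('side',d); m=(np.abs(W[...,0]-.54)<.035)&(np.abs(W[...,1]+.1)<.05)&(W[...,2]>.1)&(W[...,2]<.17);
```

```text
[[ 1.508e-01  9.886e-01 -1.000e-03  5.387e-01]
 [ 9.886e-01 -1.508e-01  4.000e-04 -1.447e-01]
 [ 3.000e-04 -1.100e-03 -1.000e+00  1.241e-01]
 [ 0.000e+00  0.000e+00  0.000e+00  1.000e+00]] 0.06157291907488888 [-0.27005993  0.30241166 -0.40120633]
```

View pics/s2.png

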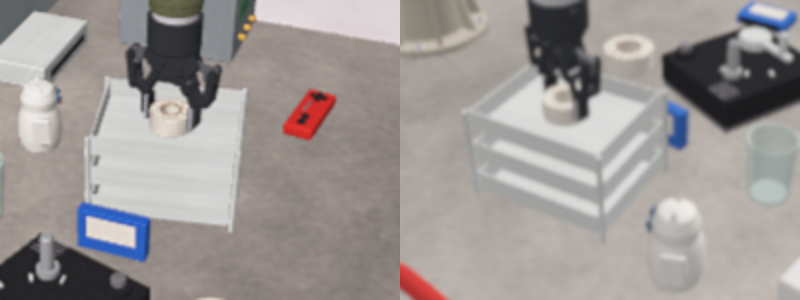

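The roll is inside the tray walls, at left (172,118) and right (563,103), and not yet touching. I'll lower it to contact in small steps.

Call:
play_rows([
  {"claw": 120,"dp": [0,0,0.0015],"angular": [0,0,0]},
  {"claw": 120,"dp": [0,0,0.0015],"angular": [0,0,0]},
  {"claw": 120,"dp": [0,0,0.001],"angular": [0,0,0]},
  {"claw": 120,"dp": [0,0,0.001],"angular": [0,0,0]},
  {"claw": 120,"dp": [0,0,0],"angular": [0,0,0]},
  {"claw": 120,"dp": [0,0,0],"angular": [0,0,0]},
  {"claw": 120,"dp": [0,0,0],"angular": [0,0,0]},
  {"claw": 120,"dp": [0,0,0],"angular": [0,0,0]},
])

```text
clock: 6.3
tcp_pos: [0.539, -0.1451, 0.1193]
orientation: [0.0, 0.759, 0.652, -0.0]
wrist_force: [0.1, -0.3, -0.8]
finger_gap: 0.0619
```

Call:
play_rows([
  {"claw": 120,"dp": [0,0,0.001],"angular": [0,0,0]},
  {"claw": 120,"dp": [0,0,0.001],"angular": [0,0,0]},
  {"claw": 120,"dp": [0,0,0.001],"angular": [0,0,0]},
  {"claw": 120,"dp": [0,0,0],"angular": [0,0,0]},
  {"claw": 120,"dp": [0,0,0],"angular": [0,0,0]},
  {"claw": 120,"dp": [0,0,0],"angular": [0,0,0]},
  {"claw": 120,"dp": [0,0,0],"angular": [0,0,0]},
  {"claw": 120,"dp": [0,0,0],"angular": [0,0,0]},
])

```text
clock: 6.97
tcp_pos: [0.5391, -0.1452, 0.1184]
orientation: [0.001, 0.759, 0.652, 0.0]
wrist_force: [-6.1, 1.2, 12.6]
finger_gap: 0.0618
```

Contact with the floor. I'll ease off 2 mm, release and rise.

Call:
play_rows([
  {"claw": 120,"dp": [0,0,-0.002],"angular": [0,0,0]},
  {"claw": 60,"dp": [0,0,0],"angular": [0,0,0]},
  {"claw": 0,"dp": [0,0,0],"angular": [0,0,0]},
  {"claw": 0,"dp": [0,0,0],"angular": [0,0,0]},
  {"claw": 0,"dp": [0,0,0],"angular": [0,0,0]},
  {"claw": 0,"dp": [0,0,0],"angular": [0,0,0]},
  {"claw": 0,"dp": [0,0,-0.02],"angular": [0,0,0]},
  {"claw": 0,"dp": [0,0,-0.03],"angular": [0,0,0]},
])

```text
clock: 7.63
tcp_pos: [0.5367, -0.1442, 0.1655]
orientation: [-0.003, 0.759, 0.651, -0.002]
wrist_force: [0.2, -0.2, 0.3]
finger_gap: 0.0854
```

Call:
play_rows([
  {"claw": 0,"dp": [0,0,-0.035],"angular": [0,0,0]},
  {"claw": 0,"dp": [0,0,-0.02],"angular": [0,0,0]},
  {"claw": 0,"dp": [0,0,0],"angular": [0,0,0]},
  {"claw": 0,"dp": [0,0,0],"angular": [0,0,0]},
  {"claw": 0,"dp": [0,0,0],"angular": [0,0,0]},
  {"claw": 0,"dp": [0,0,0],"angular": [0,0,0]},
  {"claw": 0,"dp": [0,0,0],"angular": [0,0,0]},
  {"claw": 0,"dp": [0,0,0],"angular": [0,0,0]},
])

```text
clock: 8.3
tcp_pos: [0.5384, -0.1449, 0.222]
orientation: [-0.001, 0.759, 0.652, -0.001]
wrist_force: [0.0, -0.2, 0.5]
finger_gap: 0.0856
```

Run:
```python
from h import *
T=wpose(); s=env.get_state(); print(T.round(4),s['finger_gap'],s['joint_pos'].round(3))
im,d=grab('wrist'); W=wcloud(T,d); p=W.reshape(-1,3)
cv2.imwrite('pics/w2.png',im[...,::-1])
i2=im.astype(int); m=(W[...,2]>.128)&(W[...,2]<.146)&(np.hypot(W[...,0]-.539,W[...,1]+.145)<.045); q=W[m]
print(len(q),q.mean(0),np.percentile(q[:,2],[5,95]),cv2.minEnclosingCircle(q[:,:2].astype(np.float32)))
A=np.c_[q[:,:2],np.ones(len(q))]; print(np.linalg.lstsq(A,q[:,2],rcond=None)[0])
```

```text
[[ 1.510e-01  9.885e-01 -2.100e-03  5.384e-01]
 [ 9.885e-01 -1.510e-01  8.000e-04 -1.449e-01]
 [ 5.000e-04 -2.200e-03 -1.000e+00  2.220e-01]
 [ 0.000e+00  0.000e+00  0.000e+00  1.000e+00]] 0.0856051672873803 [-0.407  0.286 -0.033  1.254 -0.     1.316]
4003 [ 0.5386446  -0.1429569   0.13728724] [0.13529948 0.13865869] ((0.5384089350700378, -0.14419209957122803), 0.03089478239417076)
[-0.000955   -0.00399896  0.13722997]
```

View pics/w2.png

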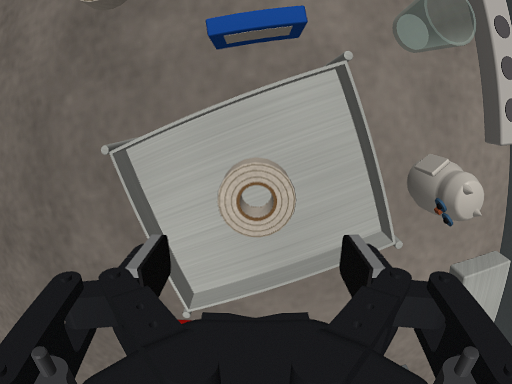

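The roll (257,200) lies flat and let go in the middle of the tray: its top is at 0.137 m and its tilt is below 0.005. Next I go to the pin, using the wrist's measurement of (0.6353, 0.2392).

Call:
play_rows([
  {"claw": 0,"dp": [0.0394,0.0038,0],"angular": [0,0,0]},
  {"claw": 0,"dp": [0.0394,0.0038,0],"angular": [0,0,0]},
  {"claw": 0,"dp": [0.0394,0.0038,0],"angular": [0,0,0]},
  {"claw": 0,"dp": [0.0394,0.0038,0],"angular": [0,0,0]},
  {"claw": 0,"dp": [0.0394,0.0038,0],"angular": [0,0,0]},
  {"claw": 0,"dp": [0.0394,0.0038,0],"angular": [0,0,0]},
  {"claw": 0,"dp": [0.0394,0.0038,0],"angular": [0,0,0]},
  {"claw": 0,"dp": [0.0394,0.0038,0],"angular": [0,0,0]},
])

```text
clock: 9.02
tcp_pos: [0.6166, 0.1639, 0.2229]
orientation: [-0.0, 0.759, 0.652, -0.0]
wrist_force: [1.0, -0.1, 0.5]
finger_gap: 0.0853
```

Call:
play_rows([
  {"claw": 0,"dp": [0.0394,0.0038,0],"angular": [0,0,0]},
  {"claw": 0,"dp": [0.0394,0.0038,0],"angular": [0,0,0]},
  {"claw": 0,"dp": [0,0,0],"angular": [0,0,-7]},
  {"claw": 0,"dp": [0,0,0],"angular": [0,0,-7]},
  {"claw": 0,"dp": [0,0,0],"angular": [0,0,-7]},
  {"claw": 0,"dp": [0,0,0],"angular": [0,0,-7]},
  {"claw": 0,"dp": [0,0,0],"angular": [0,0,-7]},
  {"claw": 0,"dp": [0,0,0],"angular": [0,0,-7]},
])

```text
clock: 9.68
tcp_pos: [0.6359, 0.2388, 0.2225]
orientation: [-0.0, 0.472, 0.882, -0.0]
wrist_force: [-0.3, -0.1, 0.8]
finger_gap: 0.0854
```

Call:
play_rows([
  {"claw": 0,"dp": [0,0,0.02],"angular": [0,0,-7]},
  {"claw": 0,"dp": [0,0,0.02],"angular": [0,0,-7]},
  {"claw": 0,"dp": [0,0,0],"angular": [0,0,-7]},
  {"claw": 0,"dp": [0,0,0],"angular": [0,0,-7]},
  {"claw": 0,"dp": [0,0,0],"angular": [0,0,-7]},
  {"claw": 0,"dp": [0,0,0],"angular": [0,0,-5.2]},
  {"claw": 0,"dp": [0,0,0],"angular": [0,0,0]},
  {"claw": 0,"dp": [0,0,0],"angular": [0,0,0]},
])

```text
clock: 10.35
tcp_pos: [0.6359, 0.2386, 0.1827]
orientation: [-0.0, 0.145, 0.989, -0.0]
wrist_force: [0.3, -0.8, 0.6]
finger_gap: 0.0851
```

Run:
```python
from h import *
T=wpose(); s=env.get_state(); print(T.round(4),s['finger_gap'],s['joint_pos'].round(3))
im,d=grab('wrist'); W=wcloud(T,d); np.savez('wr.npz',im=im,W=W)
cv2.imwrite('pics/w3.png',im[...,::-1])
for n,zr,c,rad in(('spin',(.114,.126),(.599,.154),.025),('pin',(.105,.116),(.6355,.239),.02),('dial',(.077,.083),(.568,.259),.031)):
    m=(W[...,2]>zr[0])&(W[...,2]<zr[1])&(np.hypot(W[...,0]-c[0],W[...,1]-c[1])<rad); p=W[m]
    if len(p)>3: 
        c=np.array(cv2.minEnclosingCircle(p[:,:2].astype(np.float32))[0]);print(n,len(p),p.mean(0).round(4),c,'tool delta',T[:2,:2].T@(c-T[:2,3]))
```

```text
[[-9.581e-01  2.863e-01 -7.000e-04  6.359e-01]
 [ 2.863e-01  9.581e-01 -3.000e-04  2.386e-01]
 [ 6.000e-04 -5.000e-04 -1.000e+00  1.827e-01]
 [ 0.000e+00  0.000e+00  0.000e+00  1.000e+00]] 0.08512117555894443 [ 0.241  0.539  0.252  1.284 -0.     0.531]
spin 413 [0.5989 0.1563 0.1196] [0.59912992 0.15430972] tool delta [ 0.01113145 -0.09128015]
pin 285 [0.6345 0.2401 0.1104] [0.63557172 0.23978263] tool delta [0.00068949 0.00104853]
dial 3224 [0.5689 0.2597 0.079 ] [0.57044923 0.25920051] tool delta [0.06864527 0.00100647]
```

View pics/w3.png

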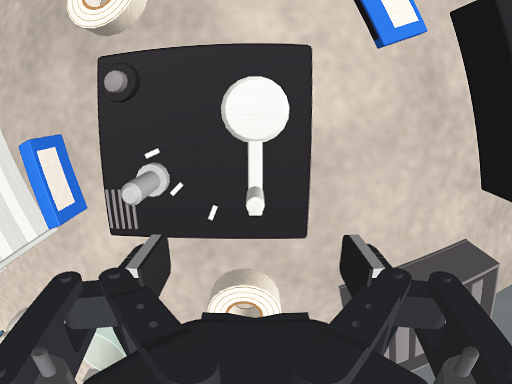

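The pin (255,205) lies centred between the fingers, with the lever pointing straight down to it from the dial (255,108). The spindle is at (150,185). Descend and grip.

Call:
play_rows([
  {"claw": 0,"dp": [0.0007,0.001,0.02],"angular": [0,0,0]},
  {"claw": 0,"dp": [0,0,0.025],"angular": [0,0,0]},
  {"claw": 0,"dp": [0,0,0.025],"angular": [0,0,0]},
  {"claw": 0,"dp": [0,0,0.015],"angular": [0,0,0]},
  {"claw": 0,"dp": [0,0,0.01],"angular": [0,0,0]},
  {"claw": 0,"dp": [0,0,0],"angular": [0,0,0]},
  {"claw": 255,"dp": [0,0,0],"angular": [0,0,0]},
  {"claw": 255,"dp": [0,0,0],"angular": [0,0,0]},
], force=50)

```text
clock: 11.07
tcp_pos: [0.6366, 0.24, 0.0897]
orientation: [0.001, 0.144, 0.99, 0.0]
wrist_force: [-0.4, -0.3, 0.2]
finger_gap: 0.0641
```

Call:
play_rows([
  {"claw": 255,"dp": [0,0,0],"angular": [0,0,0]},
  {"claw": 255,"dp": [0,0,0],"angular": [0,0,0]},
  {"claw": 255,"dp": [0,0,0],"angular": [0,0,0]},
  {"claw": 255,"dp": [0,0,0],"angular": [0,0,0]},
  {"claw": 255,"dp": [0,0,0],"angular": [0,0,0]},
  {"claw": 255,"dp": [0,0,0],"angular": [0,0,0]},
  {"claw": 255,"dp": [0,0,0],"angular": [0,0,0]},
  {"claw": 255,"dp": [0,0,0],"angular": [0,0,0]},
])

```text
clock: 11.73
tcp_pos: [0.6358, 0.2387, 0.0892]
orientation: [0.0, 0.144, 0.99, -0.001]
wrist_force: [-0.7, -5.4, 5.8]
finger_gap: 0.0127
```

Call:
play_rows([
  {"claw": 255,"dp": [0.00035,-0.007,0],"angular": [0,0,5.73]},
  {"claw": 255,"dp": [0.00035,-0.007,0],"angular": [0,0,5.73]},
  {"claw": 255,"dp": [0.00035,-0.007,0],"angular": [0,0,5.73]},
  {"claw": 255,"dp": [0.00035,-0.007,0],"angular": [0,0,5.73]},
  {"claw": 255,"dp": [0.00035,-0.007,0],"angular": [0,0,5.73]},
  {"claw": 255,"dp": [0.00035,-0.007,0],"angular": [0,0,5.73]},
  {"claw": 255,"dp": [0,0,0],"angular": [0,0,0]},
  {"claw": 255,"dp": [0,0,0],"angular": [0,0,0]},
])

```text
clock: 12.4
tcp_pos: [0.6141, 0.2055, 0.0892]
orientation: [0.001, 0.428, 0.904, 0.001]
wrist_force: [3.1, -0.7, 3.0]
finger_gap: 0.0124
```

Call:
play_rows([
  {"claw": 255,"dp": [0.00035,-0.007,0],"angular": [0,0,5.73]},
  {"claw": 255,"dp": [0.00035,-0.007,0],"angular": [0,0,5.73]},
  {"claw": 255,"dp": [0.00035,-0.007,0],"angular": [0,0,5.73]},
  {"claw": 255,"dp": [0.00035,-0.007,0],"angular": [0,0,5.73]},
  {"claw": 255,"dp": [0.00035,-0.007,0],"angular": [0,0,5.73]},
  {"claw": 255,"dp": [0.00035,-0.007,0],"angular": [0,0,5.73]},
  {"claw": 255,"dp": [0,0,0],"angular": [0,0,0]},
  {"claw": 255,"dp": [0,0,0],"angular": [0,0,0]},
])

```text
clock: 13.07
tcp_pos: [0.5761, 0.1895, 0.0892]
orientation: [0.002, 0.676, 0.737, 0.001]
wrist_force: [3.8, -4.4, 3.9]
finger_gap: 0.0126
```

Call:
play_rows([
  {"claw": 255,"dp": [0,0,0],"angular": [0,0,0]},
  {"claw": 255,"dp": [0,0,0],"angular": [0,0,0]},
  {"claw": 255,"dp": [0,0,0],"angular": [0,0,0]},
  {"claw": 255,"dp": [0,0,0],"angular": [0,0,0]},
  {"claw": 255,"dp": [0,0,0],"angular": [0,0,0]},
  {"claw": 255,"dp": [0,0,0],"angular": [0,0,0]},
  {"claw": 255,"dp": [0,0,0],"angular": [0,0,0]},
  {"claw": 255,"dp": [0,0,0],"angular": [0,0,0]},
])

```text
clock: 13.73
tcp_pos: [0.5763, 0.1895, 0.0892]
orientation: [0.002, 0.675, 0.737, 0.001]
wrist_force: [2.1, -5.1, 4.8]
finger_gap: 0.0126
```

Run:
```python
from h import *
T=wpose(); s=env.get_state(); print(s['tcp_pos'],s['finger_gap'],s['wrist_force'],s['clock'])
v=T[:2,3]-[.5685,.2591]; print('q',-np.arctan2(v[1],v[0])-.288,np.hypot(*v))
im,d=grab('side'); W0=cloud('side',d); a,b=grab('wrist'); W=wcloud(T,b)
cv2.imwrite('pics/f1.png',np.hstack([cv2.resize(im[130:310,100:340,::-1],(400,300)),cv2.resize(a[...,::-1],(400,300))]))
# lever top direction from wrist/side: bright points at z .070-.0775, 32..90mm from the axis
for n,w,i in(('wrist',W,a),('side',W0,im)):
    r=np.hypot(w[...,0]-.5685,w[...,1]-.2591); m=(w[...,2]>.072)&(w[...,2]<.0795)&(r>.034)&(r<.06)&(i.min(-1)>120); p=w[m]
    print(n,len(p), (-np.arctan2(p[:,1]-.2591,p[:,0]-.5685)-.288).mean() if len(p) else None)
```

```text
[0.57628947 0.18950702 0.0891854 ] 0.012564770135463844 [ 2.084792   -5.07202887  4.80311075] 13.7333
q 1.1713312767501005 0.07002756036396125
wrist 1089 1.1738050114823904
side 41 1.1919274695499114
```

View pics/f1.png

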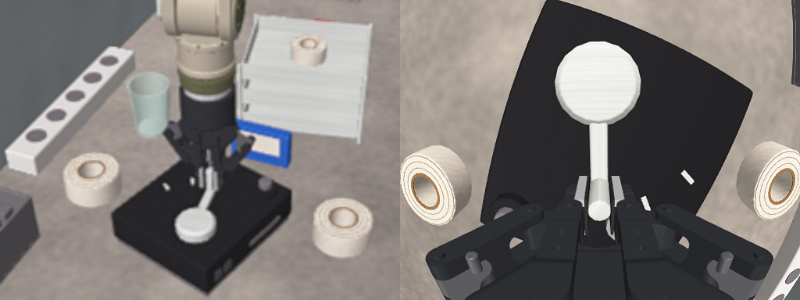

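The lever reads q ≈ 1.17–1.19 three ways: TCP geometry, wrist camera and side camera. The roll (308,50) is in the tray, and the cartridge and button are undisturbed. Handing in.

```bash
python3 -c "
from workcell import env
print(env.hand_in())"
```

```text
the job is handed in; nothing more can be done
None
```

I lifted the roll off the spindle and laid it flat in the tray's top tier. I then gripped the dial's pin, turned it clockwise to the third click, and handed the job in at about 13.8 s while still holding it. The hand-in gave no verdict.

- **Roll:** the wrist camera put it within about 3 mm of the tray's centre. Its top was at 0.137 m, which matches the floor plus the roll's height, and its tilt was under 0.005 rad. It was let go, and still there in the last picture.
- **Dial:** the angle read 1.171 rad from the tool position, 1.174 from the wrist camera and 1.192 from the side camera. The allowed range is 1.08 to 1.32. The tool moved only 0.2 mm over the last 0.67 s.
- **Grip:** it was set to 50 N, and the sideways force at the wrist was about 5.5 N. The finger opening read 12.6 mm on the 14 mm pin, a small disagreement.
- **Other things:** I judged the reset button and the things to leave alone only by eye. The button, cartridge and tumbler looked undisturbed in the last picture. The owl, controller and flat cartridge were last seen in earlier ones. The screwdriver was out of view after the first picture, though the arm did not go near it again.

The pre-lift grip showed a 7 N upward force and shifted the arm about 3 mm, but the roll came off freely.

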